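# Reset the length stop of a sawing guide and load the batten

### The arm

A 7-joint arm with a two-finger parallel gripper is mounted at the origin on the work surface. World frame = base frame: x ahead of the robot, y to its left, z up, the work surface at z = 0. Lengths are in mm, angles in rad, forces in N, time in s.
With the tool pointing down it reaches from about 350 to 775 mm from the base axis. Payload 3.1 kg.
Tool frame: the origin (TCP) lies at the very end of the fingers, on their centre line; the grasp point (between the pads) lies 19 mm behind it; z points along the fingers, y is the line along which they close (so a half turn about z gives the same grasp; the last joint's range is limited). The gripper opens to 85 mm and grips with 20 to 120 N. Pads are 22 mm wide; open, the fingers measure 114 mm over their backs; the gripper's body (76 mm by 85 mm) begins 54 mm behind the grasp point. The pads swing forward as they close: fully open they stand 13 mm farther back than shut.
Start: joints at [-0.042, 0.311, 0.014, 1.512, -0.004, 1.319, -0.027], TCP at [550.017, 0.031, 196.704] pointing down, gripper open.
Joint ranges: [-2.7, 2.7], [-0.3, 1.91], [-1.27, 1.3], [0.12, 2.57], [-1.44, 4.58], [0.2, 2.03], [-3.05, 3.05]. Speed limits (rad/s): [2.79, 2.79, 3.14, 3.14, 3.14, 3.14, 3.14].

### API

Orientations are given as a unit quaternion [x, y, z, w].
In Python, from station import readout, imaging, close_job gives the robot as it stands.
- The arm moves only by the tool carry_out, never from a script. Its argument "commands" is a list that holds one entry, the list of rows, each a list of 6 numbers: the shift along the tool's x, y, z in m, then the turn, a rotation vector about the tool's x, y, z in rad. A call has 1 to 10 rows; each row is the pose to reach, as a shift and turn from the pose commanded when the call began, along the tool's axes at that moment; what a row does not reach only later rows make up. A row lasts 1/12 s, in which the tool goes at most 41.7 mm and 7.16 degrees, less where a joint would pass 70% of its speed; a pose out of reach is approached as far as the arm can. A call with a gripper value outside its range is refused whole. "hand" is the finger opening in m, from 0 to 0.0854, set as the call begins (left out, the last holds). The fingers move at their own pace and stop on an object; the grip force is fixed at half the most. Time passes only in rows, so rows that repeat a pose let the fingers close. It gives the time, the measured TCP pose, the force, the opening and the grip force at its end, in the units of the state.
- readout.observe(): the state, without advancing time (a new reading comes with each control period).
- imaging.camera(name): name is "scene" or "side" or "wrist"; returns (picture, depth): 400x640x3 uint8, blue, green, red; 400x640 float32, mm along the optical axis (not along the pixel's ray), 0 where there is no reading.
- imaging.camera_info(name): a dict with "fx", "fy", "cx", "cy" (pixels), "camera_from_world" (4x4, takes a point from world to camera coordinates); the wrist camera has in their place "tool_from_camera" (4x4, takes a point from camera to tool coordinates, whose origin is the TCP and whose axes are the flange's). Camera axes: x right, y up, looking along -z (the intrinsics and any distortion apply to the point x, -y, -z); pixel columns grow to the right and rows downward; lengths in mm; the calibration is good to about 2 mm. The wrist camera is an equidistant fisheye: a pixel r from the principal point sees the ray r / f radians off the axis. A picture is of the moment at which its call begins: read the wrist's pose just before it. camera_info takes no time and is no camera call.
- close_job(): hands the job in; it is judged then, once.
The state is a dict: "time": time; "qpos": joint angles; "joint_vel": joint speeds; "joint_torque": joint torques, N m; "tcp_pos": TCP position; "orientation": TCP orientation; "force": force on the tool from outside, world axes, zero at the start; "wrist_torque": the same for the moment, N m; "opening": opening from 0.0 (shut) to 1.0 (fully open); "gripper_force": force on a finger pad.
Only numpy, scipy, OpenCV 4.12 (cv2) and the standard library are available. Lean on these libraries where they do the work, as an engineer would, in place of code of your own. Each camera call takes 0.05 s, during which the arm holds its last target. There are 200 camera calls.

### The job

Set the length stop of the sawing guide to the notch marked by the small pointer clip: lift the stop by its upright tab until it clears the teeth, shift it along the rail and let it down fully into that notch. Then lay the long batten (not the short offcut) flat in the guide's trough, on the saw-groove side of the stop, with its end butted against the stop, and let go. Leave everything else where it stands.

Things in the scene. Friction and masses are not known exactly. Their poses are not given: they have to be found in the camera images.
- guide: Sawing guide fixed to the table: a notched aluminium rail with a plywood trough beside it. Origin at table height under the rail's middle notch, on the rail's centre line; y along rail and trough towards the saw groove (a dark 4 mm line across the trough at y = 105 mm), x across, away from the trough, z up. The trough's board is 280 mm long.
- rail_mid (a point): On the floor of the middle notch, z = 35 mm, axes as the guide's. The rail is 60 mm wide (x) and 180 mm long (y), with a lengthwise slot in its top between two rows of teeth, tops at z = 46 mm: five notches at y = -56, -28, 0, 28, 56 mm, each 14 mm wide and 11 mm deep.
- trough (a point): Middle of the trough's floor, at (-85, 55, 15) mm in the guide's frame, axes as the guide's. The trough runs along y, from y = -85 to +195 mm, open at both ends, 60 mm wide inside between two lips 6 mm wide and 10 mm high (tops at z = 25 mm). 19 mm are free between the inner lip and the rail.
- stop: Length stop, dark steel, 0.2 kg, slides in the rail's slot, captive: it lifts 17 mm at most; 11 mm clears the teeth. Axes as the guide's; origin on the rail's centre line at guide height z = 0 when seated in a notch. A cross bar 58 (x) by 11 mm (y) lies in the notch with 1.5 mm play each side. A horizontal arm to -x, z 48 to 60 mm, ends in a paddle over the trough (x -110 to -64, z 30 to 60 mm).
- stop_tab (a point): Middle of the stop's upright tab, 85 mm above the stop's origin and 20 mm below the tab's top (105 mm). The tab is 26 mm wide (x) and 11 mm thick (y), z 48 to 105 mm: grip it from above across its thickness.
- stop_face (a point): Point on the paddle's face that looks to +y (the saw-groove side), over the centre line of the trough: at (-85, 5, 44) mm in the stop's frame; axes as the stop's. The batten's end is butted against this face.
- pointer: Small steel clip (18 by 16 mm, top at z = 54 mm, a lozenge on it) fixed on the rail's side away from the trough, beside the marked notch. Its origin is not in the clip but on the rail's centre line at the marked notch (guide z = 0), axes as the guide's; the clip itself is 41 mm to +x of it. When the stop sits in the marked notch the two origins coincide.
- batten: Loose pale wooden batten 180 by 44 by 44 mm, about 0.16 kg, lying on the table; origin at the centre of its underside, x along its length.
- offcut: Short offcut of the same wood, 90 by 44 by 44 mm; leave it. Origin and axes as the batten's. It may change places with the batten.
- tub: White tub with red lid, 90 mm wide, 75 mm high; bystander, origin under its centre.
- cup: Cardboard cup, 74 mm wide, 80 mm high; bystander.
- tape: Roll of paper tape lying flat, 96 mm wide, 24 mm high; bystander.
- glue: White glue bottle, 54 mm wide, 150 mm high; bystander.
- mallet: Hammer lying on the table; bystander.
- brush: Brush lying on the table; bystander.

How it is judged (in metres and radians):
On the way, in this order (a step that is already met when the one before it is completed fails the run):
1. the stop sits fully down in the marked notch, let go (y of stop in the frame of pointer between -0.006 and 0.006 m and z of stop in the frame of guide between -0.003 and 0.003 m and x of stop in the frame of guide between -0.005 and 0.005 m and contact force between the fingers and stop below 0.2 N), for 0.2 s.
2. the batten lies flat in the trough, its end against the stop (y of batten in the frame of stop_face between 0.086 and 0.094 m and x of batten in the frame of guide between -0.097 and -0.073 m and z of batten in the frame of guide between 0.011 and 0.019 m and angle between the x axis of batten and the y axis of guide, either way round below 0.1 rad), for 0.2 s.
At the end, for the whole second after the job is handed in: Stop in the marked notch (within 6 mm along, 5 mm across, 3 mm of fully down); batten in the trough on the saw-groove side (within 4 mm of its floor, 12 mm of its centre line, 0.1 rad of its direction), its end within 4 mm of the stop's face; both let go and at rest (all of step 1 and all of step 2 and linear speed of each of stop, batten below 0.01 m/s and contact force between the fingers and batten below 0.2 N); the robot touches nothing.
It fails at once if a bystander or the offcut is shifted by more than 30 mm (distance of any of offcut, tub, cup, tape, glue, mallet, brush from where it was at the start of the episode above 0.03 m).
It also fails if it takes over 59 s, if anything falls off the work surface, if the arm or the gripper's body presses on something with over 40 N, if the wrist force passes 120 N, or if a joint passes its speed limit or range.

## Working session

There is one attempt and no reset: what is moved stays moved. The work goes in short steps, Python scripts to look and compute and a tool call to move; the robot and the scene stay as the last step left them, time stands still between calls to the robot, and variables do not carry over. Pictures are saved under pics/ and viewed, at most 10 in all, crops included, and the job is handed in when it is done.

Besides the shell and the picture viewer there is one more tool, called after "Call:" by a JSON object that holds its "api" and its "payload". carry_out: Moves the arm, as the interface text tells. Its arguments: {"type":"object","properties":{"commands":{"type":"array","items":{"type":"array","items":{"type":"array","items":{"type":"number"}}}},"hand":{"type":"number"}},"required":["commands"]}

```bash
mkdir -p pics; python3 - <<'E'
from station import readout, imaging
import cv2,numpy as np
print(readout.observe())
for n in("scene","side"):
    p,d=imaging.camera(n); np.savez(f"{n}.npz",p=p,d=d); cv2.imwrite(f"pics/{n}0.png",p); print(imaging.camera_info(n), (d>0).mean())
print(imaging.camera_info("wrist"))
E
```

```text
{'time': 0.0, 'qpos': array([-0.0416948 ,  0.31174043,  0.01397894,  1.51304988, -0.00441562,
        1.3192097 , -0.0272067 ]), 'joint_vel': array([ 0.00026741,  0.00114696, -0.00112026,  0.00018492,  0.00163071,
        0.00109789, -0.00011847]), 'joint_torque': array([-8.45983850e-04, -3.79911804e+01,  1.45537080e-01, -2.30588043e+01,
        1.22032766e-02,  1.37352623e-02,  4.05736500e-06]), 'tcp_pos': array([5.49186913e+02, 1.86017334e-02, 1.95615943e+02]), 'orientation': array([ 0.70708032,  0.70713224, -0.0008674 , -0.00081212]), 'force': array([ 0.49428907, -0.55955807, -0.21381032]), 'wrist_torque': array([-0.00363072,  0.02893204,  0.04485713]), 'gripper_force': 0.0, 'opening': 1.0003495182339364}
{'fx': 420.47312525045515, 'fy': 420.47312525045515, 'cx': 317.68535407181076, 'cy': 200.00019859433428, 'camera_from_world': array([[-1.08605296e-01,  9.94084917e-01,  2.58419908e-04,
         1.42281063e+02],
       [-8.17072940e-01, -8.94145281e-02,  5.69558473e-01,
         3.93672112e+02],
       [ 5.66212594e-01,  6.16459186e-02,  8.21950777e-01,
        -1.74480267e+03],
 
[... 345 characters left out ...]
e-01,  7.49385834e-01,
        -1.80414363e+02],
       [-1.15169070e-01,  7.40497413e-01,  6.62117562e-01,
        -9.99418480e+02],
       [ 0.00000000e+00,  0.00000000e+00,  0.00000000e+00,
         1.00000000e+00]])} 0.99589453125
{'fx': 309.70691628693146, 'fy': 309.70691628693146, 'cx': 321.7902684944001, 'cy': 200.60390871120518, 'tool_from_camera': array([[-5.79480865e-04,  9.55475720e-01,  2.95069167e-01,
         7.53488445e+01],
       [ 9.99999710e-01,  4.07987019e-04,  6.42761182e-04,
        -7.28680940e-01],
       [ 4.93758313e-04,  2.95069454e-01, -9.55475679e-01,
        -1.76859743e+02],
       [ 0.00000000e+00,  0.00000000e+00,  0.00000000e+00,
         1.00000000e+00]])}
```

View pics/scene0.png

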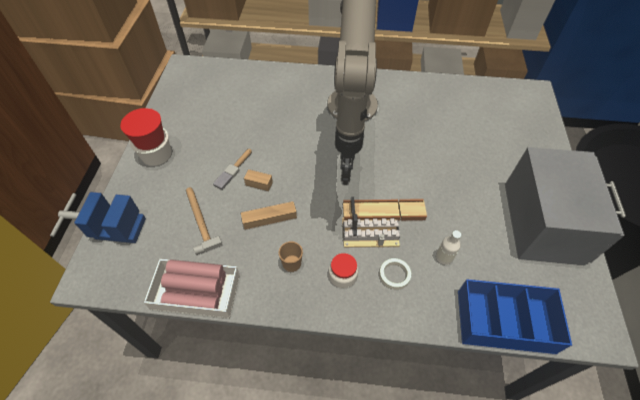

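View pics/side0.png

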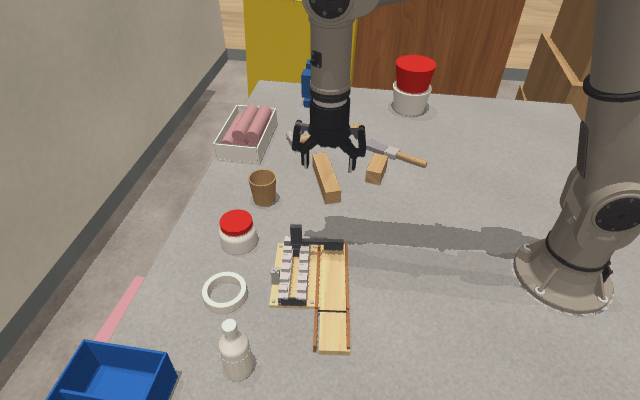

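The scene view shows the guide at about (385,222), with the stop at its left end (353,215), the batten at (268,215) and the offcut at (258,180). In the side view the guide is at (310,290), the tab at (296,235), a possible clip at (276,277) and the batten at (326,177). I'll zoom in on the guide and measure by depth.

```bash
cat > h.py <<'E'
import numpy as np,cv2
from station import readout, imaging
from scipy.spatial.transform import Rotation as R
def ray(n,u,v,T=None):
    i=imaging.camera_info(n); x=(u-i["cx"])/i["fx"]; y=(v-i["cy"])/i["fy"]
    if n=="wrist":
        r=np.hypot(x,y); s=np.sinc(r/np.pi); d=np.array([x*s,-y*s,-np.cos(r)]); M=T@i["tool_from_camera"]
    else: d=np.array([x,-y,-1.]); M=np.linalg.inv(i["camera_from_world"])
    return M[:3,3],M[:3,:3]@d
def onplane(n,u,v,z,T=None):
    o,d=ray(n,u,v,T); return o+d*(z-o[2])/d[2]
def proj(n,P,T=None):
    i=imaging.camera_info(n); P=np.r_[P,1]
    if n=="wrist":
        c=np.linalg.inv(T@i["tool_from_camera"])@P; r=np.hypot(c[0],c[1]); th=np.arctan2(r,-c[2]); k=th/max(r,1e-9)
        return i["cx"]+i["fx"]*k*c[0], i["cy"]-i["fy"]*k*c[1]
    c=i["camera_from_world"]@P; return i["cx"]-i["fx"]*c[0]/c[2], i["cy"]+i["fy"]*c[1]/c[2]
def cloud(n,d):
    i=imaging.camera_info(n); v,u=np.mgrid[:400,:640]
    c=np.stack([(u-i["cx"])/i["fx"]*d,-(v-i["cy"])/i["fy"]*d,-d],-1); M=np.linalg.inv(i["camera_from_world"])
    return c@M[:3,:3].T+M[:3,3]
def tool():
    s=readout.observe(); T=np.eye(4); T[:3,:3]=R.from_quat(s["orientation"]).as_matrix(); T[:3,3]=s["tcp_pos"]; return T
E
python3 - <<'E'
from h import *
S=np.load("side.npz");s=np.load("scene.npz")
a=cv2.resize(s["p"][185:260,330:440],(440*1,300),interpolation=cv2.INTER_CUBIC)
b=cv2.resize(S["p"][215:365,255:375],(480,600),interpolation=cv2.INTER_CUBIC)
c=np.zeros((600,800,3),np.uint8); c[:,:480]=b; c[:218,480:]=cv2.resize(a,(320,218)); cv2.imwrite("pics/z0.png",c)
C=cloud("side",S["d"]); print("table z",C[150:160,460:470,2].mean())
for nm,bx in dict(batten=(305,345,148,205),off=(362,390,150,185)).items():
    u0,u1,v0,v1=bx; hsv=cv2.cvtColor(S["p"],cv2.COLOR_BGR2HSV); m=np.zeros((400,640),bool); m[v0:v1,u0:u1]=True
    q=C[m&(C[...,2]>36)&(C[...,2]<52)&(hsv[...,1]>70)]; r=cv2.minAreaRect(q[:,:2].astype(np.float32)); print(nm,len(q),r,np.median(q[:,2]))
# trough: wood colour at z 8..30
m=np.zeros((400,640),bool); m[235:360,312:358]=True
q=C[m&(C[...,2]>9)&(C[...,2]<32)]; print("trough",len(q),cv2.minAreaRect(q[:,:2].astype(np.float32)),q.min(0),q.max(0))
E
```

```text
table z 2.4557735997583676
batten 652 ((585.9226684570312, -241.28680419921875), (43.510498046875, 183.62510681152344), 21.111726760864258) 45.49112600069088
off 326 ((444.151611328125, -303.6673889160156), (94.19591522216797, 44.227821350097656), 79.43648529052734) 45.32192213892506
trough 3523 ((522.0010986328125, 143.67259216308594), (84.79806518554688, 282.3708801269531), 7.366726875305176) [463.43481482   1.59117014   9.00303119] [582.03085213 285.23990265  31.95080969]
```

View pics/z0.png

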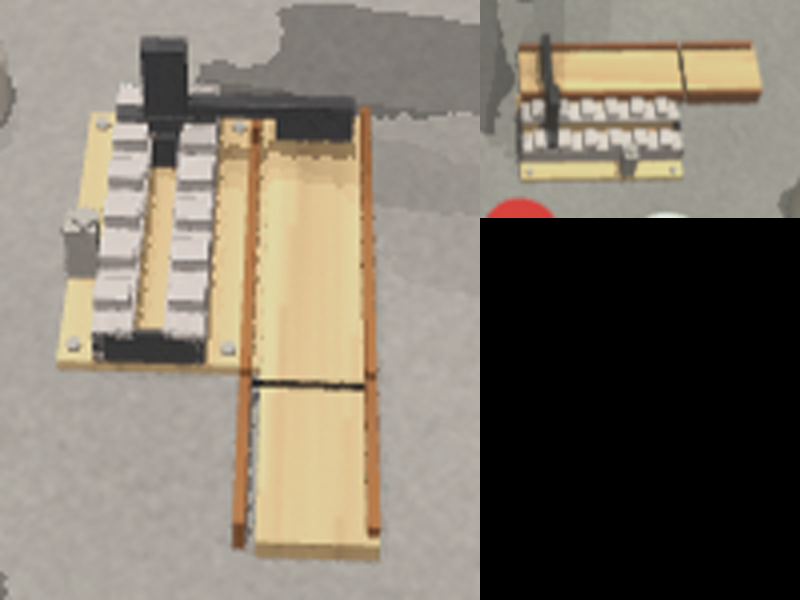

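Zoomed view: the stop is in the first notch (about -56), and the clip is beside the fourth (about +28). In the side zoom the groove runs (254,382)-(365,385) and the outer lip edge (363,108)-(378,532). Next step is to compute the frame.

```bash
python3 - <<'E'
from h import *
def z(u,v,h,n="side"): return onplane(n,u/4+255,v/4+215,h)
g1,g2=z(254,382,15),z(365,385,15)
l1,l2=z(363,108,25),z(378,532,25); k1,k2=z(250,120,25),z(236,525,25)
ang=lambda d:np.degrees(np.arctan2(-d[0],d[1]))
print("groove",g1,g2,np.linalg.norm(g2-g1)); print("lips",l1,l2,ang(l2-l1),k1,k2,ang(k2-k1))
s=lambda u,v,h:onplane("scene",330+(u-480)*110/320,185+v*75/218,h)
t1,t2=s(520,44,25),s(751,43,25); b1,b2=s(521,97,25),s(760,97,25)
print("scene lips",t1,t2,ang(t2-t1),b1,b2,ang(b2-b1), "groove",s(682,46,15),s(684,94,15))
yaw=(ang(l2-l1)+ang(k2-k1)+ang(t2-t1))/3
print("clip side",z(80,220,54),"scene",s(629,152,54)); print("tabtop side",z(165,42,105),"scene",s(546,40,105))
S=np.load("side.npz");s2=np.load("scene.npz")
for n,D in(("side",S["d"]),("scene",s2["d"])):
    C=cloud(n,D).reshape(-1,3); m=(abs(C[:,0]-560)<120)&(abs(C[:,1]-80)<150)
    q=C[m&(C[:,2]>93)&(C[:,2]<112)]; print(n,"tab top pts",len(q),q.mean(0))
    q=C[m&(C[:,2]>40)&(C[:,2]<52)&(C[:,0]>525)&(C[:,1]>-10)]; print(n,"teeth",len(q),cv2.minAreaRect(q[:,:2].astype(np.float32)))
    q=C[m&(C[:,2]>12)&(C[:,2]<20)&(C[:,0]<545)]; print(n,"floor",len(q),cv2.minAreaRect(q[:,:2].astype(np.float32)))
E
```

```text
groove [536.72891073 195.04405693  15.        ] [478.6839358  187.45534932  15.        ] 58.538940866929245
lips [5.00715511e+02 3.88566717e-01 2.50000000e+01] [463.28191373 275.51441809  25.        ] 7.7480804339804 [566.69087116  21.08804382  25.        ] [531.77034832 282.90814196  25.        ] 7.597046441633754
scene lips [499.66569087   1.32841596  25.        ] [468.6055819  271.96314706  25.        ] 6.547056488805556 [573.1928181   7.8907773  25.       ] [543.45425291 279.68354804  25.        ] 6.244253898536824 groove [474.66630665 192.68446756  15.        ] [542.27229874 194.8819079   15.        ]
clip side [642.71581038 134.47081654  54.        ] scene [649.1347376  129.16157415  54.        ]
tabtop side [612.23098888  42.27943984 105.        ] scene [546.92665334  29.39612599 105.        ]
side tab top pts 90 [613.4983954   46.14195618 102.2069973 ]
side teeth 831 ((591.4902954101562, 105.65545654296875), (150.9001007080078, 120.14374542236328), 84.83415222167969)
side floor 1858 ((518.6146850585938, 120.19017791748047), (60.09033203125, 228.18658447265625), 7.182094097137451)
scene tab top pts 34 [618.06699935  41.23793048 102.37993418]
scene teeth 366 ((602.0648193359375, 98.36267852783203), (156.54476928710938, 108.05393981933594), 83.2476806640625)
scene floor 724 ((509.7238464355469, 114.7222900390625), (73.35166931152344, 230.00222778320312), 1.0223218202590942)
```

Frame: guide origin is about (605.5, 98), yaw 7.4°. As a check, the predicted tab at (612.8, 42.6) matches the measured (612.2, 42.3). The clip comes out at guide x 41, y 31, so it marks the +28 notch. Now moving above the tab.

Call:
{"api": "carry_out", "payload": {"commands": [[[0.006,0.008,0,0,0,0.12],[0.012,0.016,0,0,0,0.24],[0.018,0.024,0,0,0,0.36],[0.024,0.032,0.01,0,0,0.48],[0.03,0.04,0.02,0,0,0.6],[0.036,0.05,0.03,0,0,0.72],[0.042,0.063,0.035,0,0,0.84],[0.042,0.063,0.035,0,0,0.96],[0.042,0.063,0.035,0,0,1.08],[0.042,0.063,0.035,0,0,1.2]]], "hand": 0.05}}

```text
time: 0.93
tcp_pos: [612.5, 42.2, 160.5]
orientation: [0.983, 0.182, -0.001, -0.0]
force: [-0.7, -0.0, 1.1]
opening: 0.583
gripper_force: 0.0
```

Call:
{"api": "carry_out", "payload": {"commands": [[[0,0,0,0,0,0.12],[0,0,0,0,0,0.242],[0,0,0,0,0,0.242],[0,0,0,0,0,0.242],[0,0,0,0,0,0.242]]]}}

```text
time: 1.35
tcp_pos: [612.8, 42.1, 161.3]
orientation: [0.998, 0.066, -0.0, 0.0]
force: [-0.1, -0.9, -0.1]
opening: 0.584
gripper_force: 0.0
```

```bash
python3 - <<'E'
from h import *
T=tool(); p,d=imaging.camera("wrist"); cv2.imwrite("pics/w1.png",p); np.savez("w1.npz",p=p,d=d,T=T); print(T.round(3)); print(readout.observe()["opening"])
yaw=np.radians(7.4); c,s=np.cos(yaw),np.sin(yaw); O=np.array([605.6,98.1,0]); G=np.array([[c,-s,0],[s,c,0],[0,0,1]])
for nm,P in dict(tabtop=(0,-56,105),clip=(41,28,54),groove1=(-55,105,15),groove2=(-115,105,15),railend1=(30,90,46),railend2=(-30,90,46)).items(): print(nm,np.round(proj("wrist",O+G@np.array(P),T)))
E
```

```text
[[ 9.91000e-01  1.31000e-01 -1.00000e-03  6.12750e+02]
 [ 1.31000e-01 -9.91000e-01 -0.00000e+00  4.21320e+01]
 [-1.00000e-03 -0.00000e+00 -1.00000e+00  1.61335e+02]
 [ 0.00000e+00  0.00000e+00  0.00000e+00  1.00000e+00]]
0.5834244232349365
tabtop [321. 203.]
clip [233. 145.]
groove1 [187. 224.]
groove2 [195. 268.]
railend1 [179. 157.]
railend2 [185. 213.]
```

View pics/w1.png

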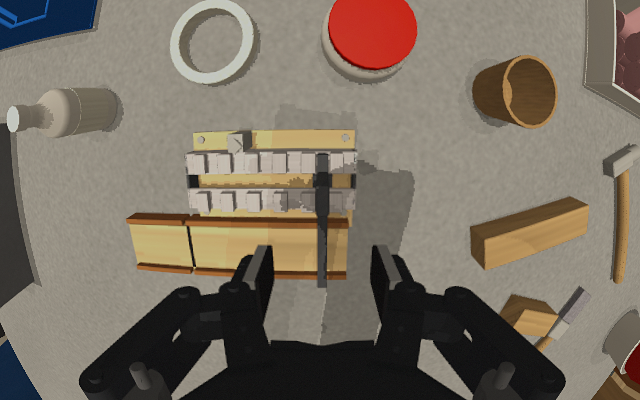

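The wrist view matches predictions: tab column at u≈322 (predicted 321), clip (237,140), rail ends (187,152-210), groove (190,222-268). So I'll lower, then close.

Call:
{"api": "carry_out", "payload": {"commands": [[[0,0,0.02,0,0,0],[0,0,0.045,0,0,0],[0,0,0.07,0,0,0],[0,0,0.088,0,0,0],[0,0,0.095,0,0,0],[0,0,0.095,0,0,0],[0,0,0.095,0,0,0]]]}}

```text
time: 1.98
tcp_pos: [613.5, 42.0, 67.2]
orientation: [0.998, 0.065, 0.0, -0.0]
force: [0.4, 0.3, -0.2]
opening: 0.584
gripper_force: 0.0
```

Call:
{"api": "carry_out", "payload": {"commands": [[[0,0,0,0,0,0],[0,0,0,0,0,0],[0,0,0,0,0,0],[0,0,0,0,0,0],[0,0,0,0,0,0],[0,0,0,0,0,0],[0,0,0,0,0,0],[0,0,0,0,0,0]]], "hand": 0.0}}

```text
time: 2.65
tcp_pos: [614.1, 42.1, 68.2]
orientation: [0.998, 0.064, 0.001, -0.0]
force: [-1.1, -0.9, 6.0]
opening: 0.092
gripper_force: 59.0
```

Call:
{"api": "carry_out", "payload": {"commands": [[[0,0,-0.004,0,0,0],[0,0,-0.008,0,0,0],[0,0,-0.012,0,0,0],[0,0,-0.014,0,0,0],[0,0,-0.014,0,0,0],[0,0,-0.014,0,0,0]]]}}

```text
time: 3.15
tcp_pos: [612.8, 42.0, 80.5]
orientation: [0.998, 0.064, -0.0, 0.0]
force: [0.3, -0.2, -2.0]
opening: 0.087
gripper_force: 58.6
```

The weight is carried (-2 N) with no end-stop force. Shifting 84 mm along -tool y.

Call:
{"api": "carry_out", "payload": {"commands": [[[0,-0.01,0,0,0,0],[0,-0.022,0,0,0,0],[0,-0.036,0,0,0,0],[0,-0.05,0,0,0,0],[0,-0.064,0,0,0,0],[0,-0.076,0,0,0,0],[0,-0.084,0,0,0,0],[0,-0.084,0,0,0,0],[0,-0.084,0,0,0,0],[0,-0.084,0,0,0,0]]]}}

```text
time: 3.98
tcp_pos: [602.5, 123.8, 80.7]
orientation: [0.998, 0.064, 0.0, 0.001]
force: [0.2, -0.4, -2.6]
opening: 0.089
gripper_force: 58.6
```

Call:
{"api": "carry_out", "payload": {"commands": [[[0,0,0.003,0,0,0],[0,0,0.006,0,0,0],[0,0,0.009,0,0,0],[0,0,0.012,0,0,0],[0,0,0.013,0,0,0],[0,0,0.013,0,0,0],[0,0,0.013,0,0,0]]]}}

```text
time: 4.57
tcp_pos: [602.2, 124.7, 68.3]
orientation: [0.998, 0.064, -0.0, 0.0]
force: [-2.2, -1.6, 5.3]
opening: 0.086
gripper_force: 59.9
```

It reads the same height and contact force as when originally seated. Opening and rising.

Call:
{"api": "carry_out", "payload": {"commands": [[[0,0,0,0,0,0],[0,0,0,0,0,0],[0,0,0,0,0,0],[0,0,0,0,0,0],[0,0,0,0,0,0],[0,0,0,0,0,0]]], "hand": 0.045}}

```text
time: 5.07
tcp_pos: [602.2, 125.4, 67.5]
orientation: [0.998, 0.064, -0.0, 0.0]
force: [0.6, -0.5, 0.4]
opening: 0.527
gripper_force: 0.0
```

Call:
{"api": "carry_out", "payload": {"commands": [[[0,0,-0.02,0,0,0],[0,0,-0.05,0,0,0],[0,0,-0.085,0,0,0],[0,0,-0.11,0,0,0],[0,0,-0.12,0,0,0],[0,0,-0.12,0,0,0]]]}}

```text
time: 5.57
tcp_pos: [604.5, 125.6, 191.2]
orientation: [0.998, 0.064, 0.004, -0.001]
force: [-0.7, -0.2, -0.2]
opening: 0.528
gripper_force: 0.0
```

```bash
python3 - <<'E'
from h import *
T=tool(); p,d=imaging.camera("wrist"); S,D=imaging.camera("side"); np.savez("w2.npz",p=p,d=d,T=T); print(T.round(3)[:3,3])
C=cloud("side",D); q=C.reshape(-1,3); m=(abs(q[:,0]-602)<30)&(abs(q[:,1]-120)<60)&(q[:,2]>92)&(q[:,2]<112); print("tab",m.sum(),q[m].mean(0),q[m].max(0))
for nm,P in dict(tabtop=(602,125.9,105),clip=(642.5,131,54),grasp=(585.9,-241.3,44)).items(): print(nm,np.round(proj("wrist",np.array(P),T)),np.round(proj("side",np.array(P))))
a=cv2.resize(S[200:360,250:380],(487,600),interpolation=cv2.INTER_CUBIC); b=cv2.resize(p[:,240:],(313,313))
b=cv2.resize(p[100:300,220:420],(313,313)); c=np.zeros((600,800,3),np.uint8); c[:,:487]=a; c[:313,487:]=b; cv2.imwrite("pics/z2.png",c)
E
```

```text
[604.494 125.638 191.158]
tab 96 [601.84952541 128.31044419 102.66083574] [614.83548502 134.28374216 108.4646437 ]
tabtop [321. 197.] [293. 254.]
clip [322. 144.] [275. 269.]
grasp [569. 227.] [325. 172.]
```

View pics/z2.png

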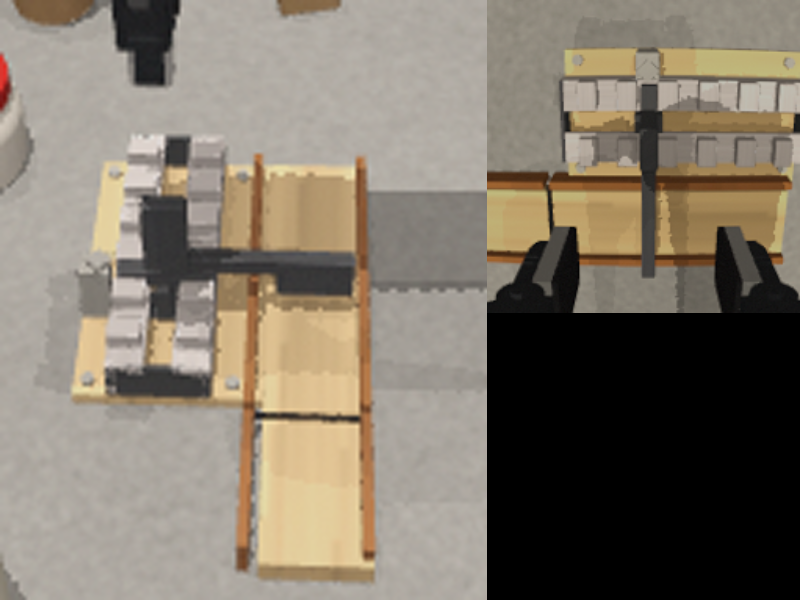

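The stop is down in the fourth notch, lined up with the clip (side (150,265) against clip (93,270)), and the wrist crop shows the bar under the lozenge. Next, the batten: centre (586,-241), long axis at 111°.

Call:
{"api": "carry_out", "payload": {"commands": [[[-0.004,0.02,0,0,0,-0.12],[-0.01,0.05,0,0,0,-0.24],[-0.016,0.085,0,0,0,-0.36],[-0.023,0.12,0,0,0,-0.48],[-0.029,0.155,0,0,0,-0.6],[-0.035,0.19,0,0,0,-0.72],[-0.041,0.225,0,0,0,-0.84],[-0.047,0.26,0,0,0,-0.96],[-0.053,0.295,0,0,0,-1.08],[-0.06,0.33,0,0,0,-1.2]]], "hand": 0.0854}}

```text
time: 6.5
tcp_pos: [583.3, -210.5, 184.5]
orientation: [0.785, 0.619, -0.001, -0.002]
force: [0.9, -0.8, -0.2]
opening: 0.998
gripper_force: 0.0
```

```bash
python3 - <<'E'
from h import *
T=tool(); print(T.round(3)); d=np.array([585.9,-241.3,160])-T[:3,3]; print("tool shift",T[:3,:3].T@d, "turn(deg world)",111.1-np.degrees(np.arctan2(T[1,0],T[0,0])), readout.observe()["qpos"])
E
```

```text
[[ 2.34000e-01  9.72000e-01 -5.00000e-03  5.83274e+02]
 [ 9.72000e-01 -2.34000e-01  2.00000e-03 -2.10456e+02]
 [ 1.00000e-03 -5.00000e-03 -1.00000e+00  1.84453e+02]
 [ 0.00000e+00  0.00000e+00  0.00000e+00  1.00000e+00]]
tool shift [-29.39859487   9.88967086  24.37411689] turn(deg world) 34.60374091004823 [ 0.23306501  0.46787399  0.13222417  1.31943707 -0.06099388  1.3637451
  0.12842159]
```

Call:
{"api": "carry_out", "payload": {"commands": [[[-0.01,0.005,0.005,0,0,-0.12],[-0.02,0.01,0.01,0,0,-0.24],[-0.029,0.01,0.01,0,0,-0.36],[-0.029,0.01,0.01,0,0,-0.48],[-0.029,0.01,0.01,0,0,-0.604],[-0.029,0.01,0.01,0,0,-0.604],[-0.029,0.01,0.01,0,0,-0.604],[-0.029,0.01,0.01,0,0,-0.604]]]}}

```text
time: 7.17
tcp_pos: [587.1, -239.6, 176.1]
orientation: [0.569, 0.822, -0.0, -0.001]
force: [-0.4, 0.2, -0.1]
opening: 0.997
gripper_force: 0.0
```

```bash
python3 - <<'E'
from h import *
T=tool(); p,d=imaging.camera("wrist"); np.savez("w3.npz",p=p,T=T); print(T.round(3)); print(readout.observe()["qpos"])
a=np.radians(111.1); L=np.array([np.cos(a),np.sin(a),0]); W=np.array([np.sin(a),-np.cos(a),0]); c0=np.array([585.9,-241.3,44])
q=p.copy()
for i,j in((1,1),(1,-1),(-1,-1),(-1,1)):
    u,v=proj("wrist",c0+i*90*L+j*22*W,T); cv2.circle(q,(int(u),int(v)),3,(255,0,255),-1); print(i,j,round(u),round(v))
cv2.imwrite("pics/w3.png",q)
E
```

```text
[[-3.52000e-01  9.36000e-01 -3.00000e-03  5.87104e+02]
 [ 9.36000e-01  3.52000e-01  1.00000e-03 -2.39631e+02]
 [ 2.00000e-03 -2.00000e-03 -1.00000e+00  1.76076e+02]
 [ 0.00000e+00  0.00000e+00  0.00000e+00  1.00000e+00]]
[ 0.34695696  0.49881811  0.02154137  1.28710138 -0.01056663  1.35778282
  0.72859438]
1 1 343 95
1 -1 298 95
-1 -1 302 262
-1 1 342 261
```

View pics/w3.png

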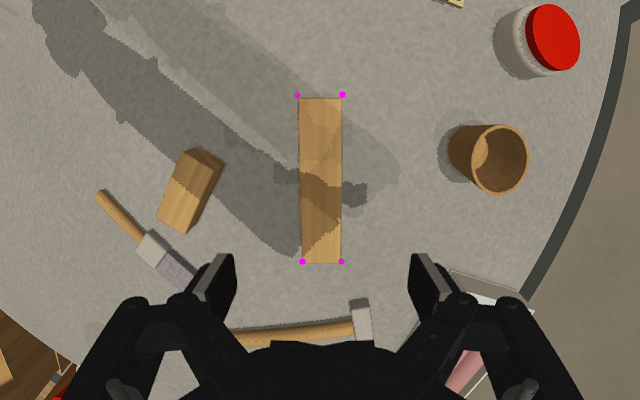

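The corner dots match the batten's top face within about 3 px: u 299-342, v 97-262. The cup, offcut and hammer are clear of the fingers, so I'll descend and grip.

Call:
{"api": "carry_out", "payload": {"commands": [[[0,0,0.02,0,0,-0.01],[-0.001,-0.001,0.05,0,0,-0.01],[-0.001,-0.001,0.085,0,0,-0.01],[-0.001,-0.001,0.115,0,0,-0.01],[-0.001,-0.001,0.138,0,0,-0.01],[-0.001,-0.001,0.15,0,0,-0.01],[-0.001,-0.001,0.155,0,0,-0.01],[-0.001,-0.001,0.155,0,0,-0.01]]]}}

```text
time: 7.88
tcp_pos: [586.9, -241.1, 21.9]
orientation: [0.564, 0.826, -0.0, -0.001]
force: [-0.1, 0.4, 0.9]
opening: 1.005
gripper_force: 0.0
```

Call:
{"api": "carry_out", "payload": {"commands": [[[0,0,0,0,0,0],[0,0,0,0,0,0],[0,0,0,0,0,0],[0,0,0,0,0,0],[0,0,0,0,0,0],[0,0,0,0,0,0],[0,0,0,0,0,0]]], "hand": 0.02}}

```text
time: 8.47
tcp_pos: [587.4, -241.5, 22.9]
orientation: [0.564, 0.826, 0.0, 0.0]
force: [0.0, -0.3, -0.9]
opening: 0.234
gripper_force: 0.0
```

Call:
{"api": "carry_out", "payload": {"commands": [[[0,0,-0.01,0,0,0],[0,0,-0.03,0,0,0],[0,0,-0.06,0,0,0],[0,0,-0.09,0,0,0],[0,0,-0.12,0,0,0],[0,0,-0.135,0,0,0],[0,0,-0.14,0,0,0],[0,0,-0.14,0,0,0]]]}}

```text
time: 9.13
tcp_pos: [588.5, -242.0, 165.1]
orientation: [0.564, 0.826, 0.0, 0.002]
force: [0.7, -0.0, -0.2]
opening: 0.234
gripper_force: 0.0
```

```bash
python3 - <<'E'
from h import *
T=tool(); print(T.round(3)); y=np.degrees(np.arctan2(T[1,0],T[0,0]))
# batten yaw in grip 111.1-ish = tool x; via point above the trough, 30 mm to +y
g=np.radians(7.4); O=np.array([605.6,98.1]); xd=np.array([np.cos(g),np.sin(g)]); yd=np.array([-np.sin(g),np.cos(g)])
w=O-85*xd+135*yd; print("via",w, "shift",T[:3,:3].T@np.r_[w-T[:2,3],0],"turn tool z",np.radians(y-97.4))
S,D=imaging.camera("side"); cv2.imwrite("pics/s4.png",S)
E
```

```text
[[-3.63000e-01  9.32000e-01  4.00000e-03  5.88452e+02]
 [ 9.32000e-01  3.64000e-01 -2.00000e-03 -2.41951e+02]
 [-3.00000e-03  3.00000e-03 -1.00000e+00  1.65073e+02]
 [ 0.00000e+00  0.00000e+00  0.00000e+00  1.00000e+00]]
via [503.92054566 221.02798121] shift [462.0335017   89.54765497  -1.05439535] turn tool z 0.24286856495691705
```

The opening reached 20 mm with no force, so nothing is gripped. Looking before doing anything else.

```bash
python3 - <<'E'
from h import *
T=tool(); p,d=imaging.camera("wrist"); s=cv2.imread("pics/s4.png")
c=np.zeros((600,640,3),np.uint8); c[:400]=p; c[400:]=np.hstack([cv2.resize(s[110:230,230:420],(317,200)),np.zeros((200,323,3),np.uint8)]); cv2.imwrite("pics/w4.png",c)
E
```

```text
(no output)
```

View pics/w4.png

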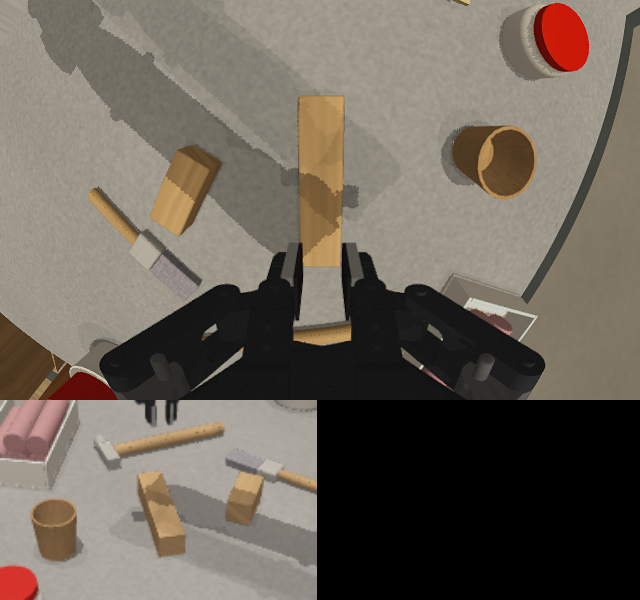

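The batten is still lying unmoved at (299-344, 97-266), and the fingers closed without catching it. I'll reopen and go down about 12 mm deeper, then close in two stages and watch the opening.

Call:
{"api": "carry_out", "payload": {"commands": [[[0,0,0,0,0,0],[0,0,0,0,0,0],[0,0,0,0,0,0],[0,0,0,0,0,0],[0,0,0,0,0,0],[0,0,0,0,0,0],[0,0,0,0,0,0],[0,0,0,0,0,0]]], "hand": 0.0854}}

```text
time: 9.9
tcp_pos: [587.3, -241.5, 162.7]
orientation: [0.564, 0.826, 0.0, 0.0]
force: [0.7, 0.1, 0.5]
opening: 0.997
gripper_force: 0.0
```

Call:
{"api": "carry_out", "payload": {"commands": [[[0,-0.001,0.02,0,0,0],[0,-0.002,0.05,0,0,0],[0,-0.002,0.085,0,0,0],[0,-0.002,0.115,0,0,0],[0,-0.002,0.138,0,0,0],[0,-0.002,0.149,0,0,0],[0,-0.002,0.15,0,0,0],[0,-0.002,0.15,0,0,0],[0,-0.002,0.15,0,0,0]]]}}

```text
time: 10.65
tcp_pos: [587.3, -242.9, 14.8]
orientation: [0.564, 0.826, 0.0, 0.002]
force: [0.2, 0.8, -0.4]
opening: 0.997
gripper_force: 0.0
```

Call:
{"api": "carry_out", "payload": {"commands": [[[0,0,0,0,0,0],[0,0,0,0,0,0],[0,0,0,0,0,0],[0,0,0,0,0,0]]], "hand": 0.05}}

```text
time: 10.98
tcp_pos: [586.0, -242.4, 13.6]
orientation: [0.564, 0.826, 0.0, 0.001]
force: [0.2, -0.0, 0.2]
opening: 0.588
gripper_force: 0.0
```

Call:
{"api": "carry_out", "payload": {"commands": [[[0,0,0,0,0,0],[0,0,0,0,0,0],[0,0,0,0,0,0],[0,0,0,0,0,0]]], "hand": 0.03}}

```text
time: 11.32
tcp_pos: [585.4, -242.2, 12.7]
orientation: [0.564, 0.826, 0.0, -0.0]
force: [0.9, 0.3, -0.3]
opening: 0.35
gripper_force: 0.0
```

No contact again, so I'll look from here.

```bash
python3 - <<'E'
from h import *
T=tool(); p,d=imaging.camera("wrist"); s,D=imaging.camera("side")
print(T.round(3)[:3,3]); c=np.zeros((600,640,3),np.uint8); c[:300,:480]=cv2.resize(p,(480,300)); c[300:]=cv2.resize(s[110:230,200:456],(640,300)); cv2.imwrite("pics/w5.png",c)
C=cloud("side",D); print("side px TCP",proj("side",T[:3,3]))
E
```

```text
[ 585.415 -242.189   12.684]
side px TCP (np.float64(325.47012198792123), np.float64(179.92427980672304))
```

View pics/w5.png

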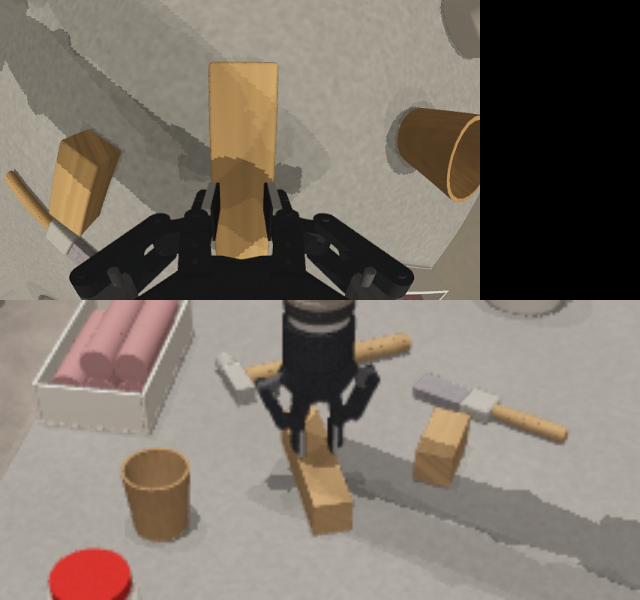

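The fingers seem to sit on top of the batten: tips in the side view are at about (322..334, 172), where I predicted 180 for the TCP. So the true fingertips look higher than the reported TCP. Measuring the tips with the side depth.

```bash
python3 - <<'E'
from h import *
T=tool(); s,D=imaging.camera("side"); C=cloud("side",D); hsv=cv2.cvtColor(s,cv2.COLOR_BGR2HSV)
q=(C-T[:3,3])@T[:3,:3]   # tool coords
m=(abs(q[...,0])<20)&(abs(q[...,1])<50)&(q[...,2]<5)&(q[...,2]>-110)&(hsv[...,2]<75)
P=q[m]; print(m.sum())
for lo in range(-70,5,5):
    k=P[(P[:,2]>=lo)&(P[:,2]<lo+5)]
    if len(k): print(lo,len(k),"y",k[:,1].min().round(),k[:,1].max().round(),"x",k[:,0].min().round(),k[:,0].max().round())
m=(abs(q[...,0])<95)&(abs(q[...,1])<30)&(hsv[...,1]>90)&(C[...,2]>36); b=C[m]
print("batten top",np.median(b[:,2]),cv2.minAreaRect(b[:,:2].astype(np.float32)))
E
```

```text
297
-70 13 y -27.0 27.0 x -3.0 11.0
-65 11 y -27.0 28.0 x -2.0 12.0
-60 11 y -28.0 28.0 x -4.0 11.0
-55 11 y -27.0 28.0 x -1.0 10.0
-50 9 y -28.0 28.0 x -2.0 11.0
-45 7 y -28.0 23.0 x -2.0 11.0
batten top 45.3587535643905 ((584.9653930664062, -239.7305450439453), (53.58262634277344, 179.70069885253906), 24.771800994873047)
```

The finger ends lie about 38 mm behind the reported TCP at this opening, so they were just above the batten. I'll reopen and go 35 mm lower, which puts the real tips at about z=16.

Call:
{"api": "carry_out", "payload": {"commands": [[[0,0,0,0,0,0],[0,0,0,0,0,0],[0,0,0,0,0,0],[0,0,0,0,0,0],[0,0,0,0,0,0],[0,0,0,0,0,0]]], "hand": 0.0854}}

```text
time: 11.97
tcp_pos: [585.5, -242.2, 12.7]
orientation: [0.564, 0.826, 0.0, 0.0]
force: [0.2, 0.2, 0.2]
opening: 0.998
gripper_force: 0.0
```

Call:
{"api": "carry_out", "payload": {"commands": [[[0,0,0.006,0,0,0],[0,0,0.012,0,0,0],[0,0,0.018,0,0,0],[0,0,0.024,0,0,0],[0,0,0.03,0,0,0],[0,0,0.035,0,0,0],[0,0,0.035,0,0,0],[0,0,0.035,0,0,0]]]}}

```text
time: 12.63
tcp_pos: [585.0, -242.0, -22.9]
orientation: [0.564, 0.826, -0.0, -0.001]
force: [0.0, -0.9, -0.2]
opening: 0.998
gripper_force: 0.0
```

Call:
{"api": "carry_out", "payload": {"commands": [[[0,0,0,0,0,0],[0,0,0,0,0,0],[0,0,0,0,0,0],[0,0,0,0,0,0],[0,0,0,0,0,0],[0,0,0,0,0,0],[0,0,0,0,0,0]]], "hand": 0.02}}

```text
time: 13.22
tcp_pos: [586.2, -242.4, -21.6]
orientation: [0.564, 0.826, 0.0, 0.001]
force: [-0.0, -1.1, 3.3]
opening: 0.509
gripper_force: 63.4
```

Gripped at 43.5 mm with 63 N. Lifting.

Call:
{"api": "carry_out", "payload": {"commands": [[[0,0,-0.008,0,0,0],[0,0,-0.025,0,0,0],[0,0,-0.05,0,0,0],[0,0,-0.08,0,0,0],[0,0,-0.11,0,0,0],[0,0,-0.135,0,0,0],[0,0,-0.145,0,0,0],[0,0,-0.145,0,0,0]]]}}

```text
time: 13.88
tcp_pos: [587.2, -243.0, 125.8]
orientation: [0.564, 0.826, 0.001, 0.003]
force: [-0.2, -0.7, -1.2]
opening: 0.506
gripper_force: 62.8
```

```bash
python3 - <<'E'
from h import *
T=tool(); y=np.degrees(np.arctan2(T[1,0],T[0,0])); g=np.radians(7.4); O=np.array([605.6,98.1]); xd=np.array([np.cos(g),np.sin(g)]); yd=np.array([-np.sin(g),np.cos(g)])
w=O-85*xd+138*yd; print(y,"via",w,"shift",T[:3,:3].T@np.r_[w-T[:2,3],0],"turn",np.radians(y-97.4),readout.observe()["gripper_force"])
E
```

```text
111.31448270562564 via [503.53415887 224.0029947 ] shift [465.42818551  91.79796893  -1.44138619] turn 0.24285353692497616 62.84202575683594
```

Call:
{"api": "carry_out", "payload": {"commands": [[[0.01,0.002,0,0,0,0.01],[0.035,0.007,0,0,0,0.03],[0.068,0.013,0,0,0,0.05],[0.101,0.02,0,0,0,0.07],[0.134,0.026,0,0,0,0.09],[0.167,0.033,0,0,0,0.11],[0.2,0.039,0,0,0,0.13],[0.233,0.046,0,0,0,0.14],[0.266,0.052,0,0,0,0.15],[0.3,0.059,0,0,0,0.16]]]}}

```text
time: 14.72
tcp_pos: [527.7, 60.4, 119.7]
orientation: [0.629, 0.778, -0.002, -0.002]
force: [0.5, -0.0, -1.3]
opening: 0.507
gripper_force: 62.8
```

Call:
{"api": "carry_out", "payload": {"commands": [[[0.033,0.001,0,0,0,0.02],[0.066,0.002,0,0,0,0.04],[0.099,0.004,0,0,0,0.06],[0.13,0.005,0,0,0,0.083],[0.155,0.006,0,0,0,0.083],[0.168,0.006,0,0,0,0.083],[0.168,0.006,0,0,0,0.083],[0.168,0.006,0,0,0,0.083],[0.168,0.006,0,0,0,0.083]]]}}

```text
time: 15.47
tcp_pos: [501.1, 221.8, 121.1]
orientation: [0.661, 0.751, -0.002, 0.0]
force: [0.3, -0.4, -1.0]
opening: 0.502
gripper_force: 62.7
```

```bash
cat > m.py <<'E'
from h import *
T=tool(); y=np.degrees(np.arctan2(T[1,0],T[0,0])); g=np.radians(7.4); O=np.array([605.6,98.1]); xd=np.array([np.cos(g),np.sin(g)]); yd=np.array([-np.sin(g),np.cos(g)])
w=O-85*xd+138*yd; print(T[:3,3].round(1),"guide xy",xd@(T[:2,3]-O),yd@(T[:2,3]-O),"shift",T[:3,:3].T@np.r_[w-T[:2,3],0],"turn",np.radians(y-97.4))
s,D=imaging.camera("side"); C=cloud("side",D); hsv=cv2.cvtColor(s,cv2.COLOR_BGR2HSV)
q=(C-T[:3,3])@T[:3,:3]
m=(abs(q[...,0])<110)&(abs(q[...,1])<35)&(q[...,2]>-30)&(q[...,2]<24)&(hsv[...,1]>80)
b=q[m]; print(len(b),"batten in tool: x",np.percentile(b[:,0],[0.5,99.5]),"z",np.percentile(b[:,2],[1,99]))
top=b[b[:,2]<np.percentile(b[:,2],2)+8]; print("top rect",cv2.minAreaRect(top[:,:2].astype(np.float32)),np.median(top[:,2]))
E
python3 m.py
```

```text
[501.1 221.8 121.1] guide xy -87.70414027608089 136.08283937773632 shift [ 1.92256033  2.70027022 -0.01349075] turn -0.002000882855142054
43 batten in tool: x [87.38312951 90.35030198] z [-29.88247428 -23.71620545]
top rect ((88.8742904663086, 0.33272361755371094), (2.749093532562256, 42.5068244934082), 0.674670934677124) -26.828550512018257
```

The batten is centred in the grip (far end at +90, lateral 0.3). Descending to just above the lips and then checking alignment.

Call:
{"api": "carry_out", "payload": {"commands": [[[0,0,0.01,0,0,0],[0.002,0.0025,0.03,0,0,0],[0.002,0.0025,0.055,0,0,0],[0.002,0.0025,0.08,0,0,0],[0.002,0.0025,0.1,0,0,0],[0.002,0.0025,0.108,0,0,0],[0.002,0.0025,0.108,0,0,0],[0.002,0.0025,0.108,0,0,0]]]}}

```text
time: 16.18
tcp_pos: [504.4, 225.8, 14.7]
orientation: [0.661, 0.751, -0.0, 0.0]
force: [0.6, -0.2, -1.1]
opening: 0.501
gripper_force: 62.8
```

```bash
python3 m.py; python3 - <<'E'
from h import *
p,d=imaging.camera("wrist"); s,D=imaging.camera("side")
c=np.zeros((600,800,3),np.uint8); c[:300,:480]=cv2.resize(p,(480,300)); c[300:,:480]=cv2.resize(s[190:378,200:500],(480,300)); cv2.imwrite("pics/w6.png",c)
E
```

```text
[504.4 225.8  14.7] guide xy -83.88980167419157 139.66095945094565 shift [-1.66254080e+00 -1.10782866e+00  6.11967011e-04] turn -0.0014259689236351778
360 batten in tool: x [-70.24694126  90.03779683] z [-29.62253041  12.7057932 ]
top rect ((88.73442077636719, -0.2832050323486328), (40.765403747558594, 3.0090243816375732), 88.54852294921875) -27.89795468442874
```

View pics/w6.png

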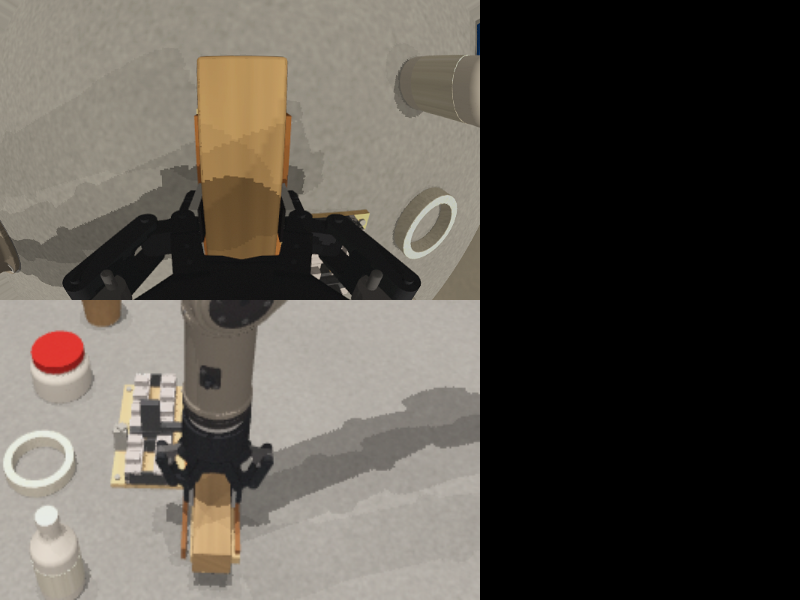

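The wrist view shows the batten (u 198-287) centred between the lips (195, 291), and the side view agrees. Lowering to just above the floor, then sliding to the stop.

Call:
{"api": "carry_out", "payload": {"commands": [[[0,0,0.005,0,0,0],[0,0,0.01,0,0,0],[0,0,0.015,0,0,0],[0,0,0.018,0,0,0],[0,0,0.019,0,0,0],[0,0,0.019,0,0,0],[0,0,0.019,0,0,0]]]}}

```text
time: 16.92
tcp_pos: [504.0, 226.5, -4.4]
orientation: [0.66, 0.751, -0.0, -0.0]
force: [-0.5, 0.6, -1.6]
opening: 0.506
gripper_force: 62.8
```

Call:
{"api": "carry_out", "payload": {"commands": [[[-0.003,0,0,0,0,0],[-0.006,0,0,0,0,0],[-0.009,0,0,0,0,0],[-0.012,0,0,0,0,0],[-0.013,0,0,0,0,0],[-0.013,0,0,0,0,0],[-0.013,0,0,0,0,0]]]}}

```text
time: 17.5
tcp_pos: [505.8, 213.6, -4.2]
orientation: [0.66, 0.751, 0.0, 0.0]
force: [-0.5, 0.6, -2.2]
opening: 0.502
gripper_force: 62.8
```

```bash
python3 m.py
```

```text
[505.8 213.6  -4.2] guide xy -84.07206596870857 127.34035830030169 shift [ 1.06592873e+01 -9.31995964e-01  1.08101802e-03] turn -0.0003810443318485662
269 batten in tool: x [-5.76753903 90.08435116] z [-29.90824811  -5.67128508]
top rect ((45.33485412597656, 0.07683563232421875), (89.85820007324219, 69.74075317382812), 0.14233523607254028) -28.14578558901793
```

No contact yet, with about 4 mm to go. Creeping on.

Call:
{"api": "carry_out", "payload": {"commands": [[[-0.001,0,0,0,0,0],[-0.002,0,0,0,0,0],[-0.003,0,0,0,0,0],[-0.004,0,0,0,0,0],[-0.004,0,0,0,0,0]]]}}

```text
time: 17.97
tcp_pos: [506.3, 209.5, -4.3]
orientation: [0.66, 0.751, -0.0, 0.0]
force: [0.1, -1.0, -1.6]
opening: 0.503
gripper_force: 62.8
```

Call:
{"api": "carry_out", "payload": {"commands": [[[-0.001,0,0,0,0,0],[-0.0015,0,0,0,0,0],[-0.0015,0,0,0,0,0],[-0.0015,0,0,0,0,0]]]}}

```text
time: 18.3
tcp_pos: [506.3, 208.4, -4.3]
orientation: [0.66, 0.751, 0.0, -0.0]
force: [-0.7, -0.3, -1.3]
opening: 0.511
gripper_force: 62.8
```

Call:
{"api": "carry_out", "payload": {"commands": [[[-0.001,0,0,0,0,0],[-0.002,0,0,0,0,0],[-0.002,0,0,0,0,0],[-0.002,0,0,0,0,0]]]}}

```text
time: 18.63
tcp_pos: [506.3, 207.7, -4.2]
orientation: [0.66, 0.752, 0.001, -0.001]
force: [-1.1, 4.5, -1.5]
opening: 0.506
gripper_force: 62.9
```

Call:
{"api": "carry_out", "payload": {"commands": [[[-0.001,0,0,0,0,0],[-0.0015,0,0,0,0,0],[-0.0015,0,0,0,0,0],[-0.0015,0,0,0,0,0]]]}}

```text
time: 18.97
tcp_pos: [506.3, 207.3, -4.1]
orientation: [0.659, 0.752, 0.001, -0.001]
force: [-3.0, 6.2, -1.2]
opening: 0.503
gripper_force: 62.9
```

Contact at 6 N. Easing off slightly, lowering onto the floor and releasing with a small opening.

Call:
{"api": "carry_out", "payload": {"commands": [[[0.001,0,0,0,0,0],[0.001,0,0.001,0,0,0],[0.001,0,0.002,0,0,0],[0.001,0,0.003,0,0,0],[0.001,0,0.003,0,0,0]]]}}

```text
time: 19.38
tcp_pos: [506.8, 207.1, -6.6]
orientation: [0.66, 0.752, 0.001, -0.0]
force: [-2.3, 4.5, 2.6]
opening: 0.503
gripper_force: 63.2
```

Call:
{"api": "carry_out", "payload": {"commands": [[[0,0,0,0,0,0],[0,0,0,0,0,0],[0,0,0,0,0,0],[0,0,0,0,0,0],[0,0,0,0,0,0]]], "hand": 0.056}}

```text
time: 19.8
tcp_pos: [507.2, 204.5, -7.4]
orientation: [0.661, 0.751, -0.0, 0.0]
force: [-0.2, -0.5, 0.5]
opening: 0.652
gripper_force: 0.0
```

Call:
{"api": "carry_out", "payload": {"commands": [[[0,0,-0.01,0,0,0],[0,0,-0.03,0,0,0],[0,0,-0.06,0,0,0],[0,0,-0.09,0,0,0],[0,0,-0.12,0,0,0],[0,0,-0.15,0,0,0],[0.03,0,-0.18,0,0,0],[0.06,0,-0.2,0,0,0],[0.06,0,-0.2,0,0,0]]]}}

```text
time: 20.55
tcp_pos: [499.1, 275.6, 199.5]
orientation: [0.656, 0.754, 0.008, -0.001]
force: [-1.1, 2.7, -0.2]
opening: 0.655
gripper_force: 0.0
```

```bash
python3 - <<'E'
from h import *
T=tool(); p,d=imaging.camera("wrist"); s,D=imaging.camera("side"); C=cloud("side",D).reshape(-1,3); h=cv2.cvtColor(s,cv2.COLOR_BGR2HSV).reshape(-1,3)
g=np.radians(7.4); c,q=np.cos(g),np.sin(g); O=np.array([605.6,98.1,0]); G=np.array([[c,-q,0],[q,c,0],[0,0,1]]); X=(C-O)@G
m=(abs(X[:,0]+85)<35)&(X[:,1]>20)&(X[:,1]<230)&(X[:,2]>53)&(X[:,2]<68)&(h[:,1]>70)
b=X[m]; print("batten top",m.sum(),cv2.minAreaRect(b[:,:2].astype(np.float32)),np.median(b[:,2]))
m=(abs(X[:,0])<20)&(abs(X[:,1])<80)&(X[:,2]>92)&(X[:,2]<112); print("tab",X[m].mean(0),X[m][:,2].max())
o=np.zeros((600,800,3),np.uint8); o[:300,:480]=cv2.resize(p,(480,300)); o[300:,:400]=cv2.resize(s[220:370,200:400],(400,300)); cv2.imwrite("pics/w7.png",o)
E
```

```text
batten top 1719 ((-84.68936920166016, 120.53005981445312), (184.09039306640625, 44.19941711425781), 89.87382507324219) 60.20058328084542
tab [  3.66603982  31.20675274 102.18712394] 108.37985800731406
```

View pics/w7.png

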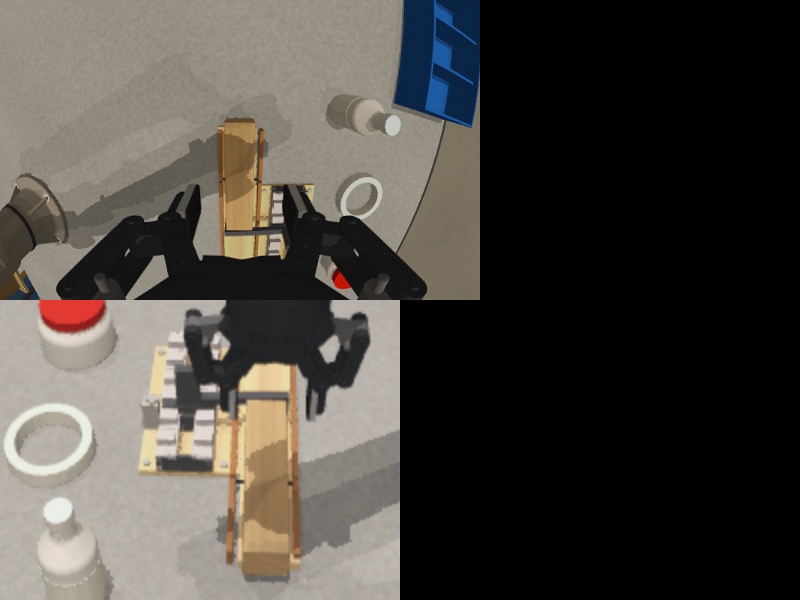

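The batten lies flat in the trough: top at 60 against an expected 59 plus the 1-2 mm depth bias seen earlier, x -84.7, axis 0.1° off. Its end is against the paddle (side crop (265,400)), and the stop is still at the clip. Settling, then handing in.

Call:
{"api": "carry_out", "payload": {"commands": [[[0,0,0,0,0,0],[0,0,0,0,0,0],[0,0,0,0,0,0],[0,0,0,0,0,0]]]}}

```text
time: 20.98
tcp_pos: [499.0, 263.7, 191.8]
orientation: [0.661, 0.751, -0.001, -0.0]
force: [-0.3, 0.4, 0.4]
opening: 0.655
gripper_force: 0.0
```

```bash
python3 -c "
from station import close_job
print(close_job())"
```

```text
the job is handed in; nothing more can be done
None
```

I handed the job in at about 21 s with the stop seated in the marked (+28 mm) notch and the batten flat in the trough, butted against it and let go; the hand-in gave no verdict, so I don't know the judged result.

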